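# Clear the button jar and press open the touch-latch cupboard

### The job

The glass button jar is in the way of the little cupboard's door. Slide the jar aside along the table with your fingers, without lifting it or tipping it over, far enough that the door could swing wide open without touching it; then press the door in near its free edge so that the touch latch lets go, and let it spring ajar by itself, leaving it ajar. Leave all the other sewing things where they are, and finish clear of everything.

Things in the scene. Friction and masses are not known exactly. Their poses are not given: they have to be found in the camera images.
- cupboard: Small light-wood cupboard fixed to the table, 137 mm deep, 300 wide (y), 190 high; place and yaw vary. Origin: on the table, 57 mm behind its sides' front edges, mid-width. Own +x points from the front into it, +y to the left as one faces it. A plain plywood door without handle covers y -150 to +28 mm; left of it is an open cubby with spools.
- cupboard_door (a joint): Door angle: 0 shut and latched, positive swinging out, negative pressed in (solid stop -0.052 rad). Touch latch: pressing near the free edge takes about 5 N; some 4 mm in (-0.025 rad) the catch lets go, and when the press is withdrawn a spring swings the door to about 0.42 rad, free edge 75 mm out, where it stays. Cannot be pulled open while latched; once released it does not latch again.
- door_press (a point): Point on the door's outer face, 30 mm in from the free edge, 34 mm below its top: a good place to press. Moves with the door. Shut, its axes are the cupboard's: +x points into the cupboard, the direction to press. The door is 178 mm wide, 188 high, 15 thick; shut, its outer face is at own x = -82 mm of the cupboard, its top level with the cupboard's.
- door_hinge (a point): Point on the door's upright hinge line at mid-height, fixed at own x = -74.5, y = +30 mm of the cupboard. The door's free edge is 180 mm from it, so the jar is out of the door's way when the jar's middle is more than 213 mm from the hinge line in plan.
- jar: Glass jar with a steel screw lid closed tight, brown and white buttons inside; round, 66 mm diameter, 62 high, about 0.3 kg. Origin: centre of its underside. It stands on the table before the door, its middle 70 to 90 mm from the door's face. Slides readily when pushed low down. To be pushed only, not lifted.
- kit_box: Closed plastic sewing kit box with clip-on lid, 136 x 206 x 71 mm, handle to 90 mm. Origin: centre of underside. To be left alone.
- spool: Wooden thread spool standing up, 32 mm diameter, 46 high. Origin: centre of underside. To be left alone.
- thimble: Stainless thimble standing mouth down, 21 mm diameter, 24 high. Origin: centre of underside. To be left alone.
- gauge: Aluminium sewing gauge lying flat, 150 mm long (own y), 30 wide, 7 high at its slider. Origin: centre of underside. To be left alone.
- tape_case: Round white tape-measure case lying flat, 54 mm diameter, 20 high. Origin: centre of underside. To be left alone.
- weight: Brass pattern weight, 60 mm diameter, 38 high. Origin: centre of underside. To be left alone.
- mug: White ceramic mug, 80 mm diameter, 90 high, empty. Origin: centre of underside. To be left alone.
Not all that is in view belongs to the job. Of the things that look like the jar, take the one that is farthest to the robot's left at the start.

How it is judged:
On the way, in this order (a step that is already met when the one before it is completed fails the run):
1. the jar stands out of the door's way while the door is still shut (horizontal distance between jar and door_hinge above 0.213 m and angle between jar's own z axis and vertical below 0.1 rad and value of joint cupboard_door below 0.03 rad), for 0.1 s.
2. the door is pressed in (value of joint cupboard_door below -0.012 rad), for 0.02 s.
At the end, for the whole second after the job is handed in: The door stands ajar between 0.25 and 0.8 rad; the jar stands upright on the table, at rest, its middle more than 213 mm in plan from the door's hinge line; the jar was cleared before the door was pressed (horizontal distance between jar and door_hinge above 0.213 m and angle between jar's own z axis and vertical below 0.1 rad and height (world z) of jar below 0.006 m and linear speed of jar below 0.02 m/s and value of joint cupboard_door between 0.25 and 0.8 rad); the robot touches nothing.
It fails at once if the jar is lifted off the table (height (world z) of jar above 0.012 m).
It fails at once if the jar is tipped over (angle between jar's own z axis and vertical above 0.5 rad).
It fails at once if another sewing thing is moved by more than 30 mm (distance of any of kit_box, spool, thimble, gauge, tape_case, weight, mug from where it was at the start of the episode above 0.03 m).
It also fails if it takes over 48 s, if anything falls off the work surface, if the arm or the gripper's body presses on something with over 40 N, if the wrist force passes 120 N, or if a joint passes its speed limit or range.

### The arm

A 7-joint arm with a two-finger parallel gripper is mounted at the origin on the work surface. World frame = base frame: x ahead of the robot, y to its left, z up, the work surface at z = 0. Lengths are in m, angles in rad, forces in N, time in s.
With the tool pointing down it reaches from about 0.4 to 0.9 m from the base axis. Payload 5.5 kg.
Tool frame: the origin (TCP) lies midway between the tips of the shut fingers; the grasp point (between the pads) lies 19 mm behind it (manip.grip_depth is the distance from the TCP to the grasp point, in m); z points along the fingers, y is the line along which they close (so a half turn about z gives the same grasp; the last joint's range is limited). The gripper opens to 92 mm and grips with 3 to 60 N. Pads are 19 mm wide; open, the fingers measure 130 mm over their backs; the gripper's body (75 mm by 190 mm) begins 47 mm behind the grasp point.
Start: joints at [-0.855, 0.501, -0.427, 1.55, 0.221, 1.138, -0.21], TCP at [0.284, 0.585, 0.227] pointing down, gripper open.
Joint ranges: [-2.88, 2.88], [-0.31, 2.03], [-1.54, 1.56], [0.2, 2.42], [-1.41, 4.55], [0.19, 2.02], [-2.57, 2.57]. Speed limits (rad/s): [2.57, 2.57, 3.14, 3.14, 3.14, 3.14, 3.14].

### API

Orientations are given as a unit quaternion [x, y, z, w].
In Python, from bench import manip, effector, viewer gives the robot as it stands. Calls block until the motion is done:
- manip.move_pose(position, orientation): joint-space move of the TCP to a pose.
- manip.servo_line(position, ori=None, vel=0.15): straight line of the TCP; ori=None keeps the orientation; vel is the mean speed in m/s.
- manip.movej(angles): joint-space move.
- effector.open_jaws() and effector.close(f_grip=None): open the fingers fully, or close them until they stop; f_grip is the grip in N (None keeps the last).
- manip.sleep(seconds).
- manip.solve_ik(position, orientation): joint angles nearest the present ones, or None.
- viewer.get_image(name): name is "scene" or "top" or "wrist"; returns the picture (420x560x3 uint8, red, green, blue); there is no depth.
- viewer.get_calibration(name): a dict with "vfov" (degrees; the focal length in pixels is half the picture's height over the tangent of half this angle, whatever the lens; pixels are square), "cx", "cy" (the principal point, pixels), "dist_coeffs" ([k1, k2, p1, p2, k3] as OpenCV has them; the pictures are not rectified), "eye" and "attitude" of the camera in the world. Camera axes: x right, y down, z forward; pixel columns grow to the right and rows downward; lengths in m; the calibration is good to about 2 mm. A picture is of the moment at which its call begins: read the wrist's pose just before it. get_calibration takes no time and is no camera call; for the wrist camera it gives the pose at the moment of the call.
A pose or a line that the arm cannot do raises manip.PlanningError and nothing moves.
- manip.hand_in(): hands the job in; it is judged then, once.
Readings, each from a call of its own:
- manip.current_clock(): time.
- manip.current_q(): joint angles.
- manip.current_joint_velocities(): joint speeds.
- manip.current_tau(): joint torques, N m.
- manip.current_tool_pos(): TCP position.
- manip.current_tcp_rot(): TCP orientation.
- manip.current_force(): force on the tool from outside, world axes, zero at the start.
- manip.current_wrist_torque(): the same for the moment, N m.
- manip.current_finger_gap(): finger opening in m.
- manip.current_gripper_force(): force on a finger pad.
Only numpy, scipy, OpenCV 4.12 (cv2) and the standard library are available. Lean on these libraries where they do the work, as an engineer would, in place of code of your own. Each camera call takes 0.05 s, during which the arm holds its last target. There are 200 camera calls.

## Working session

There is one attempt and no reset: what is moved stays moved. The work goes in short steps, each a Python script; the robot and the scene stay as the last script left them, time stands still between calls to the robot, and variables do not carry over. Pictures are saved under pics/ and viewed, at most 10 in all, crops included, and the job is handed in when it is done.

```bash
mkdir -p pics
python3 - <<'E'
from bench import manip, effector, viewer
import cv2
for n in ("scene","top"):
    im=viewer.get_image(n); cv2.imwrite(f"pics/{n}0.png",im[:,:,::-1]); print(n,viewer.get_calibration(n))
print(manip.current_clock(),manip.current_tcp_rot())
E
```

```text
scene {'vfov': 48.00390136452691, 'cx': 284.4225888315976, 'cy': 205.10363260766283, 'dist_coeffs': array([-0.026475,  0.      ,  0.      ,  0.      ,  0.      ]), 'eye': array([1.08497244, 0.47224969, 1.3432965 ]), 'attitude': array([ 0.40101389,  0.87600287, -0.24631789, -0.10551932])}
top {'vfov': 51.51716290242124, 'cx': 278.92941547197074, 'cy': 209.3121982049332, 'dist_coeffs': array([-0.10223824,  0.        ,  0.        ,  0.        ,  0.        ]), 'eye': array([ 0.42405452, -0.02326071,  1.12324183]), 'attitude': array([ 0.71629234, -0.69595829,  0.03984195, -0.03130443])}
0.1 [ 2.24398710e-01  9.74497020e-01 -8.55341941e-04 -2.11524433e-04]
```

View pics/scene0.png

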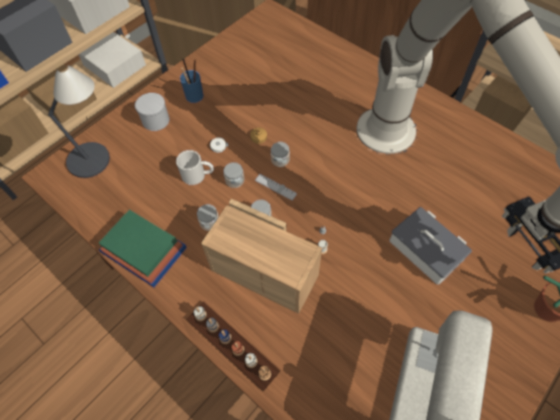

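View pics/top0.png

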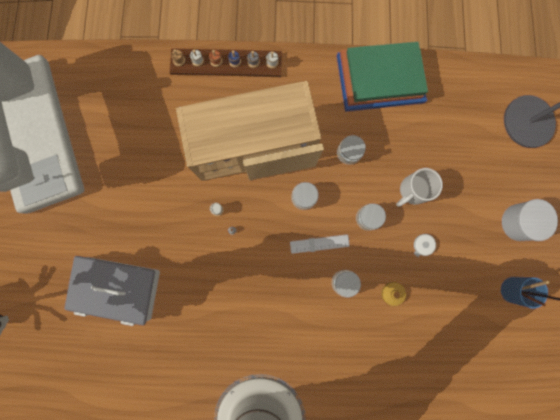

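The top view shows the cupboard at (250,130) with its door face along (245,170)-(322,155). There are four jar-like things at (305,195), (351,150), (371,217) and (346,284). The robot's left is image left, so (305,195) is the farthest left, and it is also the one in front of the door. I'll confirm this in an enlarged crop.

```bash
cat > h.py <<'E'
import numpy as np, cv2
from scipy.spatial.transform import Rotation as R
from bench import manip, effector, viewer
def ray(c,px):
    f=210/np.tan(np.radians(c["vfov"])/2)
    K=np.array([[f,0,c["cx"]],[0,f,c["cy"]],[0,0,1]])
    return K
def back(c,px,z):
    p=cv2.undistortPoints(np.array(px,float).reshape(-1,1,2),ray(c,0),c["dist_coeffs"])[:,0]
    d=R.from_quat(c["attitude"]).apply(np.c_[p,np.ones(len(p))])
    z=np.broadcast_to(z,len(p)); return c["eye"]+d*((z-c["eye"][2])/d[:,2])[:,None]
def proj(c,P):
    r=R.from_quat(c["attitude"]).inv(); P=r.apply(np.atleast_2d(P)-c["eye"])
    return cv2.projectPoints(P,np.zeros(3),np.zeros(3),ray(c,0),c["dist_coeffs"])[0][:,0]
E
python3 - <<'E'
from h import *
im=cv2.imread("pics/top0.png")
cv2.imwrite("pics/crop.png",cv2.resize(im[75:305,165:445],(784,644))[:600])
c=viewer.get_calibration("top")
names="jar j2 j3 j4 spool thimble tape weight mug".split()
for n,p,z in zip(names,back(c,[(305,195),(351,150),(371,217),(346,284),(216,209),(233,230),(425,245),(395,294),(424,187)],[.062]*4+[.046,.024,.02,.038,.09]),range(9)): print(n,p.round(3))
print(back(c,[(291,243),(349,241)],.005).round(3))
E
```

```text
jar [ 0.569 -0.098  0.062]
j2 [ 0.686 -0.211  0.062]
j3 [ 0.519 -0.262  0.062]
j4 [ 0.354 -0.202  0.062]
spool [0.529 0.122 0.046]
thimble [0.479 0.08  0.024]
tape [ 0.455 -0.413  0.02 ]
weight [ 0.33  -0.33   0.038]
mug [ 0.594 -0.386  0.09 ]
[[ 0.451 -0.069  0.005]
 [ 0.46  -0.218  0.005]]
```

View pics/crop.png

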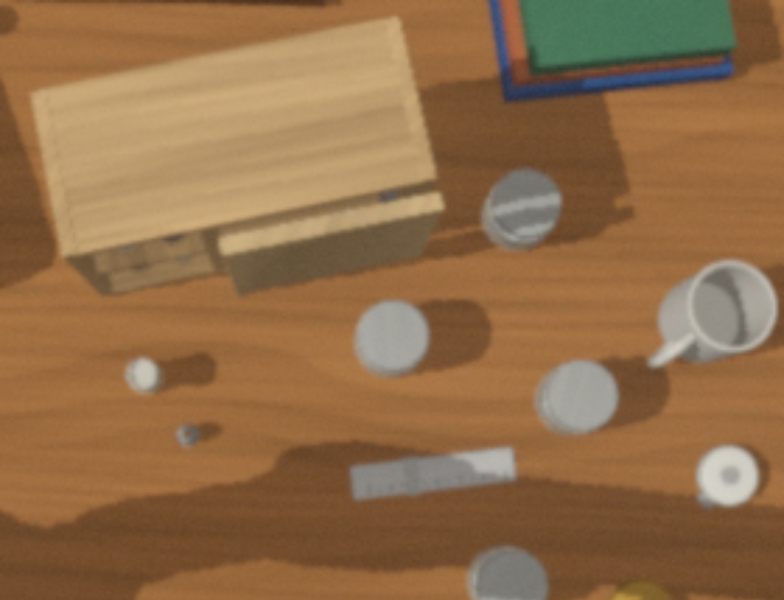

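The crop confirms the target. The jar with a plain grey lid at crop (392,338) is in front of the door. The others at (522,208), (577,397) and (508,580) are further right. Next I'll fit the cupboard pose.

Run:
```python
from h import *
from scipy.optimize import least_squares
c=viewer.get_calibration("top")
px=np.array([(33,93),(398,18),(436,180),(68,250),(443,210),(222,256)])/2.8+[165,75]
own=np.array([(80,150),(80,-150),(-57,-150),(-57,150),(-82,-150),(-82,28)])/1e3
def T(p): 
    co,s=np.cos(p[2]),np.sin(p[2]); return own@np.array([[co,s],[-s,co]])+p[:2]
f=lambda p:(proj(c,np.c_[T(p),np.full(6,.19)])-px).ravel()
r=least_squares(f,[.7,0,0]);p=r.x;print(p,r.fun.reshape(-1,2).round(1))
co,s=np.cos(p[2]),np.sin(p[2]);A=np.array([[co,-s],[s,co]])
h=A@[-.0745,.03]+p[:2]; pr=A@[-.082,-.12]+p[:2]; print("hinge",h,"press",pr,"z",.156)
for n,q in dict(jar=(.569,-.098),j2=(.686,-.211),j3=(.519,-.262),spool=(.529,.122),th=(.479,.08),g1=(.451,-.069),g2=(.46,-.218)).items():
    print(n,(A.T@(np.array(q)-p[:2])).round(3),np.linalg.norm(q-h).round(3))
```

```text
[0.69724822 0.03676066 0.23455446] [[-0.3 -1. ]
 [ 0.9 -0.4]
 [ 0.7 -0.2]
 [-2.   2. ]
 [ 0.7 -0.1]
 [-0.  -0.4]]
hinge [0.61781589 0.04862468] press [ 0.6453827  -0.09901109] z 0.156
jar [-0.156 -0.101] 0.155
j2 [-0.069 -0.238] 0.268
j3 [-0.243 -0.249] 0.326
spool [-0.144  0.122] 0.115
th [-0.202  0.093] 0.142
g1 [-0.264 -0.046] 0.204
g2 [-0.29  -0.193] 0.31
```

```bash
cat >> h.py <<'E'
def quat(y,z=(0,0,-1)):
    y=np.array(y,float);y/=np.linalg.norm(y);z=np.array(z,float);z/=np.linalg.norm(z)
    return R.from_matrix(np.c_[np.cross(y,z),y,z]).as_quat()
E
python3 - <<'E'
from h import *
jar=np.array([.569,-.098]);tgt=np.array([.588,-.182]);d=(tgt-jar)/np.linalg.norm(tgt-jar)
q=quat([-d[0],-d[1],0])
p=manip.current_tool_pos();manip.servo_line([p[0],p[1],.36],vel=.25)
manip.move_pose([*jar,.25],q)
im=viewer.get_image("wrist");c=viewer.get_calibration("wrist");cv2.imwrite("pics/w1.png",im[:,:,::-1])
print(proj(c,[[*jar,.062],[*jar,0]]),manip.current_tool_pos(),manip.current_clock(),manip.current_q())
for z in (.25,.015):
  print(manip.solve_ik([*(tgt+.013*d),z],q))
E
```

```text
[[277.98757777 192.35603091]
 [278.09026669 182.73598909]] [ 0.56930414 -0.09689173  0.25005789] 3.475 [ 0.10787239  0.31592533  0.0179302   1.72556427 -0.00672028  1.09998908
  1.92274748]
[ 0.2280187   0.39586686  0.0622384   1.61373931 -0.02648713  1.13281031
  2.08993414]
[ 0.24236663  0.68224265  0.04403691  1.76218187 -0.0431985   0.69810231
  2.10290002]
```

View pics/w1.png

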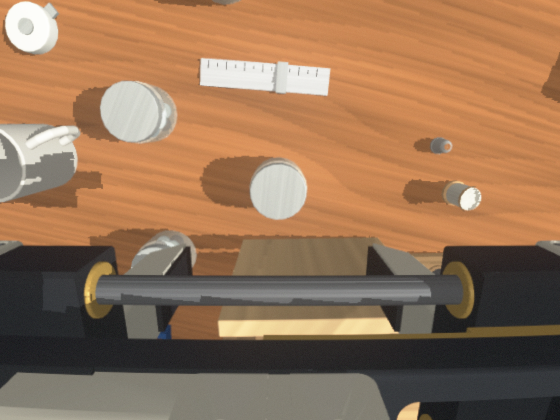

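The wrist view shows the lid at (277,188) against a predicted (278,192), so the estimate is good to about 3 mm (x ≈ 0.566). The way to the right (image left), between the two other jars, is free. I'll lower the open fingers around the jar and push.

Run:
```python
from h import *
jar=np.array([.566,-.098]);tgt=np.array([.587,-.184]);d=(tgt-jar)/np.linalg.norm(tgt-jar)
q=quat([-d[0],-d[1],0])
manip.servo_line([*jar,.08],q,vel=.2)
manip.servo_line([*jar,.015],vel=.08); print(manip.current_force().round(1),manip.current_tool_pos().round(3))
e=tgt+.013*d
manip.servo_line([*e,.015],vel=.05); print(manip.current_force().round(1),manip.current_tool_pos().round(3))
b=e-.006*d
manip.servo_line([*b,.015],vel=.05)
b=e+0*d
e2=tgt+.006*d
manip.servo_line([*(e-.0+.006*d-.012*d),.015],vel=.05)
manip.servo_line([*e2,.2],vel=.15)
manip.servo_line([.45,-.1,.3],vel=.3)
im=viewer.get_image("top");cv2.imwrite("pics/top2.png",cv2.resize(im[75:290,165:445,::-1],(784,602))[:600])
c=viewer.get_calibration("top")
print(proj(c,[*tgt,.062]),(proj(c,[*tgt,.062])-[165,75])*2.8,manip.current_clock())
# press poses
yaw=.2346; ax=np.array([np.cos(yaw),np.sin(yaw),0]);ly=np.array([-ax[1],ax[0],0])
pr=np.array([.6454,-.099,.156])
for t in (90,75,60,45,30):
  z=ax*np.sin(np.radians(t))-np.array([0,0,np.cos(np.radians(t))])
  for s in (1,-1):
    q=quat(s*ly,z); r=[manip.solve_ik(pr+k*ax,q) for k in (-.16,-.03,.01)]
    print(t,s,[None if v is None else np.round(v,2).tolist() for v in r])
```

```text
[-0.2 -0.1  0. ] [ 0.566 -0.098  0.015]
[-0.3  0.9 -0. ] [ 0.59  -0.197  0.015]
[[339.9499705  188.73321667]] [[489.85991739 318.45300667]] 10.3583
90 1 [None, [0.3, 1.05, 0.24, 2.36, 3.83, 1.9, -1.57], [0.23, 1.03, 0.24, 2.31, 3.74, 1.84, -1.63]]
90 -1 [None, [1.54, 1.49, -0.95, 2.33, 4.11, 0.78, 2.4], [1.12, 1.17, -0.66, 2.28, 4.04, 1.19, 2.09]]
75 1 [None, [1.68, 1.6, -1.32, 2.39, 3.07, 0.5, 0.17], [1.56, 1.57, -1.32, 2.33, 3.11, 0.54, 0.08]]
75 -1 [None, [1.52, 1.24, -1.1, 2.39, 3.62, 0.62, 2.54], [1.14, 0.93, -0.76, 2.34, 3.79, 0.88, 2.03]]
60 1 [None, [1.52, 1.09, -1.3, 2.37, 2.82, 0.43, -0.11], [1.43, 1.12, -1.3, 2.3, 2.74, 0.46, -0.05]]
60 -1 [None, [0.6, 0.49, -0.16, 2.39, 3.93, 0.8, 1.42], [0.85, 0.58, -0.53, 2.31, 3.78, 0.63, 1.62]]
45 1 [None, [1.4, 0.79, -1.29, 2.26, 1.96, 0.28, 0.42], [1.31, 0.85, -1.29, 2.18, 1.88, 0.35, 0.5]]
45 -1 [None, [0.94, 0.42, -0.66, 2.27, 4.14, 0.22, 1.16], [0.68, 0.42, -0.43, 2.2, 4.22, 0.26, 1.0]]
30 1 [[1.4, 0.29, -1.05, 2.32, -0.24, 0.26, 2.45], [0.99, 0.45, -0.86, 2.1, 0.34, 0.28, 1.77], [0.42, 0.37, -0.23, 2.03, -0.49, 0.3, 2.47]]
30 -1 [[-0.56, 0.29, 1.14, 2.37, -1.29, 0.64, 0.25], [-0.48, 0.45, 0.91, 2.14, -1.3, 0.63, 0.03], [-0.49, 0.52, 0.9, 2.06, -1.31, 0.66, -0.03]]
```

View pics/top2.png

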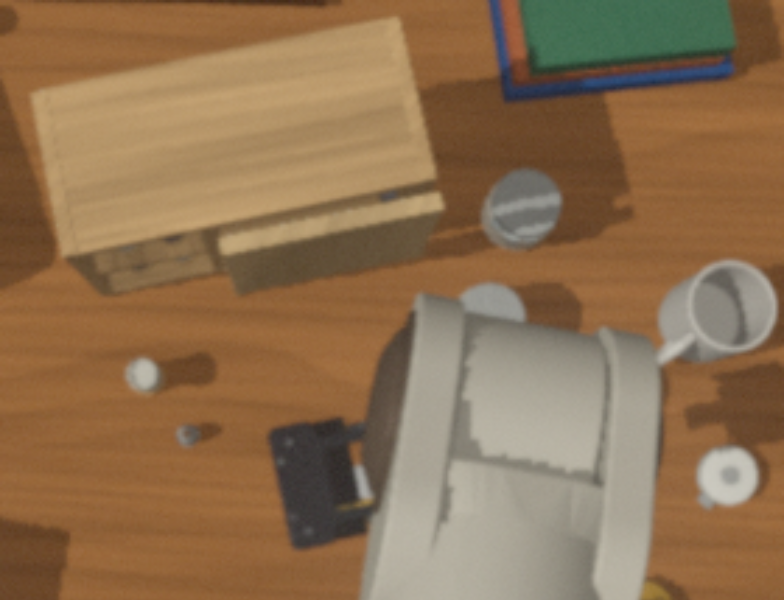

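The jar's lid now sits at about crop (490,318), as planned and 0.235 m from the hinge, and the door is still shut. Now I'll press with shut fingers, tool tilted slightly.

Run:
```python
from h import *
yaw=.2346; ax=np.array([np.cos(yaw),np.sin(yaw),0]);ly=np.array([-ax[1],ax[0],0]);t=np.radians(15)
q=quat(ly,ax*np.sin(t)-np.array([0,0,np.cos(t)]))
pr=np.array([.6454,-.099,.146])
print([np.round(manip.solve_ik(pr+k*ax,q),2) for k in (-.15,-.04,0)])
effector.close(10)
manip.move_pose(pr-.15*ax+[0,0,.1],q)
manip.servo_line(pr-.15*ax,vel=.2)
manip.servo_line(pr-.03*ax,vel=.15)
k=-.03;c0=None;log=[]
while k<.015:
    k+=.0015; manip.servo_line(pr+k*ax,vel=.03)
    F=-manip.current_force()@ax; x=(manip.current_tool_pos()-pr)@ax; log.append((round(k,4),round(x,4),round(F,1)))
    if c0 is None and F>1.5: c0=x
    if c0 is not None and (x-c0>.006 or F>20): break
print(log[-10:],manip.current_clock())
manip.servo_line(pr-.17*ax,vel=.15)
manip.servo_line(pr-.17*ax+[0,0,.15],vel=.2)
manip.sleep(.5)
im=viewer.get_image("scene");cv2.imwrite("pics/s3.png",cv2.resize(im[130:340,130:410,::-1],(784,588)))
print(manip.current_clock(),manip.current_force().round(1))
```

```text
[array([ 0.31,  0.22, -0.01,  2.16, -0.25,  0.55,  2.31]), array([ 0.24,  0.38, -0.06,  1.94, -0.16,  0.59,  2.12]), array([ 0.22,  0.43, -0.06,  1.85, -0.13,  0.62,  2.07])]
[(-0.0165, np.float64(-0.0164), np.float64(0.8)), (-0.015, np.float64(-0.0149), np.float64(-0.1)), (-0.0135, np.float64(-0.0134), np.float64(-0.5)), (-0.012, np.float64(-0.0119), np.float64(0.1)), (-0.0105, np.float64(-0.0104), np.float64(0.2)), (-0.009, np.float64(-0.0095), np.float64(2.8)), (-0.0075, np.float64(-0.0081), np.float64(3.5)), (-0.006, np.float64(-0.0063), np.float64(3.3)), (-0.0045, np.float64(-0.0045), np.float64(3.0)), (-0.003, np.float64(-0.0029), np.float64(3.2))] 18.3417
21.0583 [-0.4  0.1  0.1]
```

View pics/s3.png

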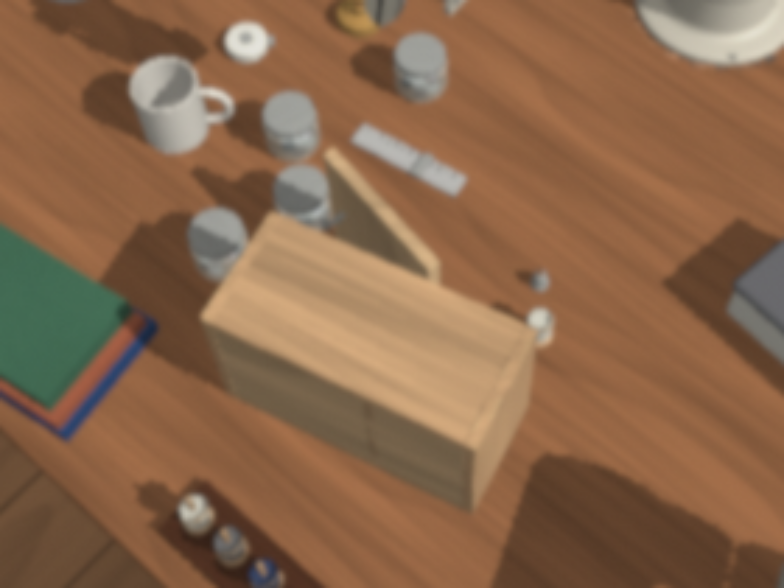

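The door has sprung ajar, with its top edge running (330,150)-(437,262). The jar stands upright at (302,200), and the arm is clear of everything.

```bash
python3 -c "
from h import *
manip.sleep(.5);print(manip.hand_in())"
```

```text
the job is handed in; nothing more can be done
None
```

I slid the jar out of the door's way to about 0.235 m from the hinge, pressed the door so it sprang ajar, and handed the job in at about 21.6 s with the arm clear; no verdict came back.

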